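Loosen the left-hand hub nut of a sample spinner

ROBOT

A 6-joint arm with a two-finger parallel gripper is mounted at the origin on the work surface. World frame = base frame: x ahead of the robot, y to its left, z up, the work surface at z = 0. Lengths are in m, angles in degrees, forces in N, time in s.
With the tool pointing down it reaches from about 0.375 to 0.9 m from the base axis. Payload 3.1 kg.
Tool frame: the origin (TCP) lies on the centre line of the jaws, within the pads' length; the fingertips stand 22 mm ahead of it and the grasp point (between the pads) lies 3 mm ahead of it; y points along the fingers, z is the direction in which the jaws open and shut, and the axes are right-handed (so a half turn about y gives the same grasp; the last joint's range is limited). The gripper opens to 87 mm and grips with 3 to 60 N. Pads are 19 mm wide; open, the fingers measure 117 mm over their backs; the gripper's body (75 mm by 190 mm) begins 51 mm behind the grasp point.
Start: joints at [59.731, 30.224, 82.088, -0, 67.689, -10.227], TCP at [0.214, 0.587, 0.245] pointing down, gripper open.
Joint ranges: [-176.69, 176.69], [-43.24, 126.21], [12.49, 139.97], [-82, 262], [0, 151.66], [-163.58, 163.58]. Speed limits (degrees/s): [159.86, 159.86, 180, 180, 180, 180].

INTERFACE

Orientations are given as a 3x3 rotation matrix whose columns are the frame's x, y, z axes.
In Python, from rig import bot gives the robot as it stands.
- The arm moves only by the tool jog_arm, never from a script. Its argument "motion" is one flat list of numbers, 6 for each row, row after row: the shift along the tool's x, y, z in mm, then the turn, a rotation vector about the tool's x, y, z in degrees. A call has 1 to 20 rows; each row is the pose to reach, as a shift and turn from the pose commanded when the call began, along the tool's axes at that moment; what a row does not reach only later rows make up. A row lasts 1/8 s, in which the tool goes at most 62.5 mm and 10.7 degrees, less where a joint would pass 70% of its speed; a pose out of reach is approached as far as the arm can. A call with a gripper value outside its range is refused whole. "gripper" is the opening, from 0 (shut) to 1 (fully open), set as the call begins (left out, the last holds). The fingers move at their own pace and stop on an object; the grip force is fixed at half the most. Time passes only in rows, so rows that repeat a pose let the fingers close. It gives the time, the measured TCP pose, the force and the opening at its end, in the units of the state.
- bot.read_state(): the state, without advancing time (a new reading comes with each control period).
- bot.capture(name): name is "scene" or "top" or "wrist"; returns (picture, depth): 480x640x3 uint8, red, green, blue; 480x640 float32, m along the optical axis (not along the pixel's ray), 0 where there is no reading.
- bot.get_calibration(name): a dict with "mtx" (3x3 intrinsics, pixels), "pose" (4x4, takes a point from camera to world coordinates); the wrist camera has in their place "hand_eye" (4x4, takes a point from camera to tool coordinates, whose origin is the TCP and whose axes are the tool frame's). Camera axes: x right, y up, looking along -z (the intrinsics and any distortion apply to the point x, -y, -z); pixel columns grow to the right and rows downward; lengths in m; the calibration is good to about 2 mm. A picture is of the moment at which its call begins: read the wrist's pose just before it. get_calibration takes no time and is no camera call.
- bot.hand_in(): hands the job in, once; it reports no verdict.
The state is a dict: "time_s": time; "joint_positions": joint angles; "qvel": joint speeds; "tau": joint torques, N m; "position": TCP position; "tcp_rot": TCP orientation; "force": force on the tool from outside, world axes, zero at the start; "moment": the same for the moment, N m; "opening": opening from 0.0 (shut) to 1.0 (fully open).
Only numpy, scipy, OpenCV 4.12 (cv2) and the standard library are available. Lean on these libraries where they do the work, as an engineer would, in place of code of your own. Each camera call takes 0.05 s, during which the arm holds its last target.

TASK

The chuck plate of the blue sample spinner is to be changed. First press the spindle brake lever at its side down until it clicks over and stays down by itself, then loosen the wing nut in the middle of the plate by a good third of a turn; the spindle has a left-hand thread. Leave the brake on, let go of everything, and leave the other things on the bench where they are.

Things in the scene. Friction and masses are not known exactly. Their poses are not given: they have to be found in the camera images.
- spinner: Blue bench-top spinner, fixed, housing 180 x 215 x 96 mm. Origin on the table below the spindle axis, z up. A round aluminium chuck plate (136 mm across, top face 133 mm above the table) sits on the spindle, held by the hub nut. The brake lever sticks out from under the plate along this body's +y. The brake off, the plate turns freely.
- nut_grip (a point): The hub nut: steel wing nut in the middle of the chuck plate. Its wings are one upright flat bar, 54 mm long along this point's x, 14 mm thick along y, 30 mm high, lower edge 13 mm above the plate. Point on the upright turning axis, 31 mm above the plate, 12 mm below the bar's top: pinch the bar here across its thickness. A stud stands 8 mm above the bar. Start angle varies.
- nut (a joint): Angle of the nut on the spindle, rad: 0 = tight (start, hard stop), grows as it unscrews. Left-hand thread: it unscrews CLOCKWISE seen from above. Stiff (0.15 N m), stays where left, does not rise or come off (6 rad at most). Brake off, nut and plate turn together and this does not change.
- lever_pad (a point): Middle of the top face of the brake lever's press pad: black, 34 x 36 mm, 10 mm thick, at the end of a steel lever along the spinner's +y, 173 mm from the spindle axis. Height about 144 mm with the lever up (pad sloping up outwards 0.25 rad), about 99 mm when latched (45 mm travel, nearly straight down); free space below. The lever's hinge lies 93 mm from the pad's middle, towards the nut.
- lever (a joint): Angle of the brake lever, rad: 0 = up (brake off, spring-held), grows as it is pressed. Takes about 9 N down at the pad; past 0.30 rad it goes over centre, snaps down to about 0.48 and stays by itself, the brake gripping the plate from below (holds well over the nut's stiffness). Let go before 0.30 it springs back up.
- dropper: Bystander, to be left alone: amber glass dropper bottle, 36 mm across, 95 mm tall. Origin at the middle of its underside.
- slide_box: Bystander, to be left alone: white plastic slide box, 85 x 60 x 32 mm. Origin at the middle of its underside.
- driver: Bystander, to be left alone: screwdriver lying flat, 170 mm long, black handle. Origin at the middle of its length.
- lens_cell: Bystander, to be left alone: bare aluminium lens ring, 50 mm across, 12 mm high. Origin at the middle of its underside.
- post: Bystander, to be left alone: steel optical post on a round foot, 56 mm across, 110 mm tall. Origin at the middle of its underside.
- dish: Bystander, to be left alone: shallow glass dish, 90 mm across, 16 mm high. Origin at the middle of its underside.
- mirror_mount: Bystander, to be left alone: black mirror mount, 50 mm wide, 65 mm tall. Origin at the middle of its underside.

How it is judged (in metres and radians):
On the way, in this order (a step that is already met when the one before it is completed fails the run):
1. the brake lever is pressed down past its over-centre point and stays down (lever over 0.40 rad) (value of joint lever above 0.4 rad), for 0.3 s.
2. the hub nut is turned at least 1.95 rad (about 112 degrees) clockwise on its thread, with the brake still on (value of joint lever above 0.4 rad and value of joint nut above 1.95 rad), for 0.2 s.
At the end, for the whole second after the job is handed in: The brake lever is still latched down by itself (over 0.40 rad), the hub nut stands loosened by at least 1.95 rad (about 112 degrees; a third of a turn is 2.09) and is at rest, nothing is touched, and no bystander has been moved more than 30 mm (all of step 2 and velocity of joint nut between -0.05 and 0.05 rad/s and velocity of joint lever below 0.05 rad/s).
It fails at once if a bystander is moved by more than 30 mm (distance of any of dropper, slide_box, driver, lens_cell, post, dish, mirror_mount from where it was at the start of the episode above 0.03 m).
It also fails if it takes over 59 s, if anything falls off the work surface, if the arm or the gripper's body presses on something with over 40 N, if the wrist force passes 120 N, or if a joint passes its speed limit or range.

## Working session

There is one attempt and no reset: what is moved stays moved. The work goes in short steps, Python scripts to look and compute and a tool call to move; the robot and the scene stay as the last step left them, time stands still between calls to the robot, and variables do not carry over. Pictures are saved under pics/ and viewed, and the job is handed in when it is done.

Besides the shell and the picture viewer there is one more tool, called after "Call:" by a JSON object that holds its "name" and its "arguments", one argument or row to a line. jog_arm: Moves the arm, as the interface text tells. Its arguments: {"type":"object","properties":{"motion":{"type":"array","items":{"type":"number"}},"gripper":{"type":"number"}},"required":["motion"]}

```bash
mkdir -p pics; ls
python3 - <<'E'
from rig import bot
import cv2, numpy as np
s=bot.read_state(); print(s)
for n in ["scene","top"]:
    p,d=bot.capture(n); cv2.imwrite(f"pics/{n}0.png",p[:,:,::-1]); np.savez(f"pics/{n}0.npz",p=p,d=d)
    print(n,bot.get_calibration(n))
print(bot.get_calibration("wrist"))
E
```

```text
pics
{'time_s': 0.0, 'joint_positions': array([ 5.97282608e+01,  3.02798592e+01,  8.21563466e+01, -1.09809576e-03,
        6.76873307e+01, -1.02271533e+01]), 'qvel': array([ 0.05710465, -0.0561644 , -0.00534768,  0.08842726, -0.02137515,
        0.0422099 ]), 'tau': array([ 7.00230958e-04, -4.40058947e+01, -1.76587629e+01,  6.34296192e-02,
        5.84631076e-02, -1.51138088e-04]), 'position': array([0.21384785, 0.58655517, 0.24356221]), 'tcp_rot': array([[ 9.39428491e-01, -1.07158986e-03,  3.42743289e-01],
       [-3.42744769e-01, -1.87105672e-03,  9.39426699e-01],
       [-3.65387991e-04, -9.99997675e-01, -2.12500581e-03]]), 'force': array([-0.34324728, -0.1497856 ,  0.83543999]), 'moment': array([ 0.01655859, -0.05978864,  0.07163672]), 'opening': 0.9981050987858745}
scene {'mtx': array([[487.13879803,   0.        , 319.54156008],
       [  0.        , 487.13879803, 236.64684936],
       [  0.        ,   0.        ,   1.        ]]), 'pose': array([[ 0.10683633, -0.73893449,  0.6652532 ,  1.30331929],
       [ 0.99413652,  0.09061998, -0.05899659, -0.08675841],
       [-0.01669062,
[... 341 characters left out ...]
      [-0.99994397, -0.0099109 , -0.00371835, -0.01360609],
       [-0.00561707,  0.19906096,  0.97997101,  1.4278753 ],
       [ 0.        ,  0.        ,  0.        ,  1.        ]])}
{'mtx': array([[337.35824067,   0.        , 317.88302718],
       [  0.        , 337.35824067, 238.21428906],
       [  0.        ,   0.        ,   1.        ]]), 'hand_eye': array([[-7.83124385e-04, -9.65324905e-01, -2.61050216e-01,
        -7.23251876e-02],
       [ 1.10471956e-03,  2.61049301e-01, -9.65324838e-01,
        -1.40673099e-01],
       [ 9.99999083e-01, -1.04435670e-03,  8.61979228e-04,
        -1.17560913e-03],
       [ 0.00000000e+00,  0.00000000e+00,  0.00000000e+00,
         1.00000000e+00]])}
```

View pics/scene0.png

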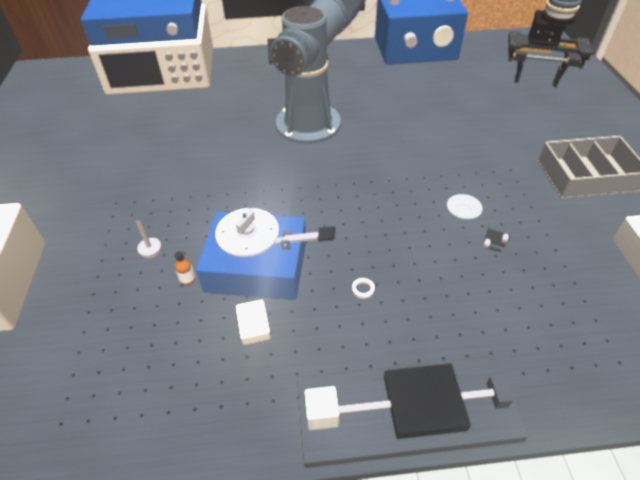

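View pics/top0.png

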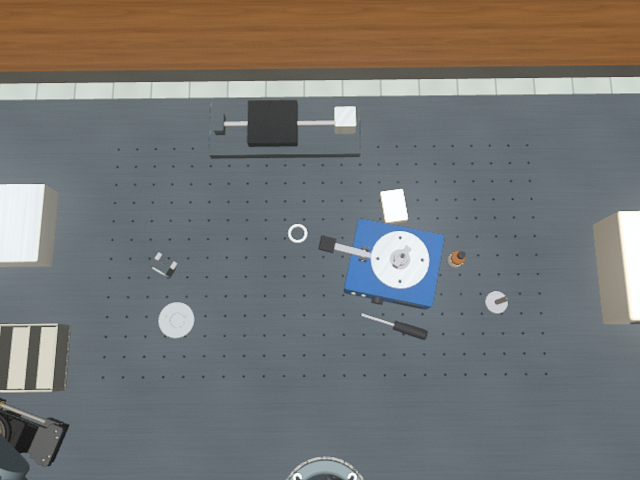

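The scene view shows the spinner at about (250,240), with its lever pad at (327,234). In the top view the plate centre is near (400,258) and the pad near (327,243). I'll enlarge both.

```bash
cat > h.py <<'E'
import numpy as np, cv2
from rig import bot
def ray(n,u,v,T=None):
    c=bot.get_calibration(n); K=c["mtx"]; P=c["pose"] if T is None else T
    d=np.array([(u-K[0,2])/K[0,0],-(v-K[1,2])/K[1,1],-1.]); return P[:3,3],P[:3,:3]@d
def atz(n,u,v,z,T=None):
    o,d=ray(n,u,v,T); return o+d*(z-o[2])/d[2]
def proj(n,X,T=None):
    c=bot.get_calibration(n); K=c["mtx"]; P=c["pose"] if T is None else T
    q=P[:3,:3].T@(np.asarray(X)-P[:3,3]); return K[0,0]*q[0]/-q[2]+K[0,2], K[1,1]*-q[1]/-q[2]+K[1,2]
def wristT(s):
    T=np.eye(4);T[:3,:3]=s["tcp_rot"];T[:3,3]=s["position"];return T@bot.get_calibration("wrist")["hand_eye"]
def crop(p,x0,x1,y0,y1,k,name):
    cv2.imwrite(name,cv2.resize(p[y0:y1,x0:x1,::-1],None,fx=k,fy=k,interpolation=cv2.INTER_CUBIC))
E
python3 - <<'E'
from h import *
a=np.load("pics/top0.npz");p,d=a["p"],a["d"]
crop(p,310,450,205,320,5,"pics/topc.png")
b=np.load("pics/scene0.npz");crop(b["p"],190,350,190,305,5,"pics/scenec.png")
for uv in [(400,258),(327,243),(385,262),(420,240)]:
    o,r=ray("top",*uv); print(uv,o+r*d[uv[1],uv[0]])
E
```

```text
(400, 258) [ 0.56166443 -0.17576314  0.17794601]
(327, 243) [ 0.60562662 -0.01094832  0.14164137]
(385, 262) [ 0.55995305 -0.14578644  0.13698433]
(420, 240) [ 0.61236721 -0.2301611   0.13335323]
```

View pics/topc.png

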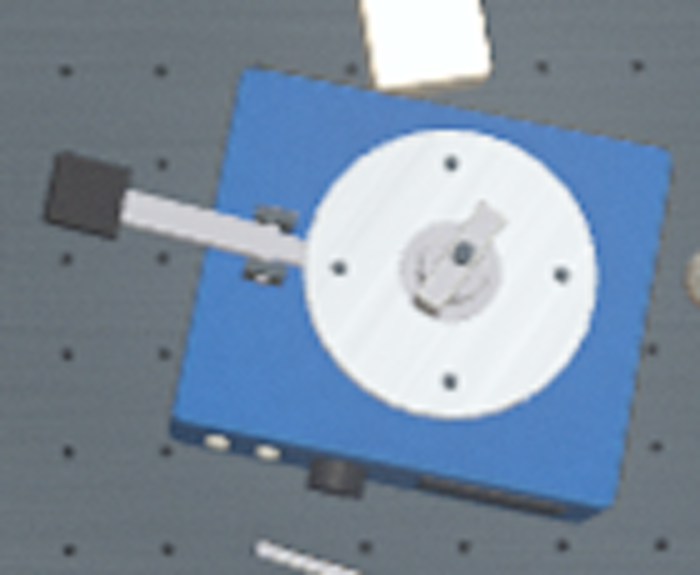

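View pics/scenec.png

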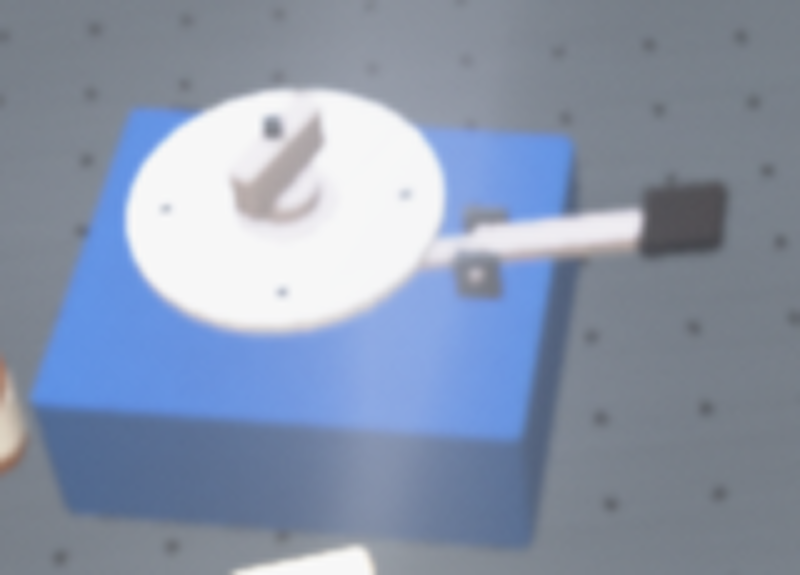

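Run:
```python
from h import *
f=lambda x,y:(310+x/5,205+y/5); g=lambda x,y:(190+x/5,190+y/5)
print("plate",atz("top",*f(450,273),.133), "stud",atz("top",*f(462,253),.184),"pad",atz("top",*f(87,194),.144))
print("plate s",atz("scene",*g(285,210),.132),"stud s",atz("scene",*g(272,120),.184),"pad s",atz("scene",*g(684,213),.144))
e1=atz("top",*f(487,215),.176);e2=atz("top",*f(427,298),.176);print(e1,e2,np.linalg.norm(e1-e2),np.degrees(np.arctan2(*(e1-e2)[[1,0]])))
for q in [(235,182),(320,110),(298,92)]: print(atz("scene",*g(*q),.176))
```

```text
plate [ 0.56599772 -0.18146026  0.133     ] stud [ 0.56600573 -0.18057185  0.184     ] pad [ 0.60321173 -0.01186992  0.144     ]
plate s [ 0.5736003  -0.18025608  0.132     ] stud s [ 0.56998862 -0.17906604  0.184     ] pad s [ 0.60741659 -0.00929046  0.144     ]
[ 0.58493967 -0.193633    0.176     ] [ 0.54696972 -0.16509724  0.176     ] 0.0474974431368391 -36.92615046695741
[ 0.5963752  -0.19554166  0.176     ]
[ 0.55843816 -0.15965925  0.176     ]
[ 0.54632798 -0.16888148  0.176     ]
```

The axis comes out at (0.567, -0.180) and the pad at (0.604, -0.011). That is 0.173 m apart, which matches the given distance. The bar lies at about -38°. I'll move above the pad with the gripper shut.

Call:
{"name": "jog_arm", "arguments": {
  "motion": [11,0,-9,0,0,0,34,0,-26,0,1,0,69,0,-51,0,2,0,103,0,-77,0,3,0,137,0,-103,0,4,0,171,0,-128,0,5,0,206,0,-154,0,6,0,240,5,-180,0,7,0,274,8,-205,0,8,0,308,10,-231,0,9,0,343,15,-257,0,10,0,377,18,-282,0,11,0,411,20,-308,0,12,0,445,22,-334,0,13,0,480,25,-359,0,15,0,514,27,-385,0,16,0,542,29,-407,0,17,0,560,30,-419,0,18,0,571,30,-428,0,18,0,571,30,-428,0,18,0],
  "gripper": 0
}}

```text
time_s: 2.6
position: [0.6039, -0.0109, 0.2145]
tcp_rot: [[0.787, -0.0, 0.617], [-0.617, 0.0, 0.787], [-0.0, -1.0, 0.0]]
force: [0.3, 0.3, -0.2]
opening: 0.007
```

Run:
```python
from h import *
s=bot.read_state();print(s)
p,d=bot.capture("wrist");np.savez("pics/w1.npz",p=p,d=d,T=wristT(s));crop(p,0,640,0,480,1.25,"pics/w1.png")
T=wristT(s)
print(proj("wrist",(.604,-.011,.144),T),proj("wrist",(.567,-.18,.184),T), proj("wrist",s["position"]+np.array([0,0,-.022]),T))
```

```text
{'time_s': 2.6, 'joint_positions': array([-1.16300464e+01,  3.05947851e+01,  8.69603787e+01,  1.08165190e-02,
        6.24591689e+01, -6.35611601e+01]), 'qvel': array([ 1.40480073, -0.69536983,  1.42148919,  0.49146236,  0.51615012,
        0.41410283]), 'tau': array([-8.07875544e-01, -4.25497019e+01, -1.66432858e+01, -7.99242407e-02,
        1.91862095e-02, -3.30787827e-02]), 'position': array([ 0.60388199, -0.01091415,  0.21452304]), 'tcp_rot': array([[ 7.87216108e-01, -2.11264877e-04,  6.16677188e-01],
       [-6.16677152e-01,  2.14381724e-04,  7.87216136e-01],
       [-2.98515439e-04, -9.99999955e-01,  3.84825238e-05]]), 'force': array([ 0.28720573,  0.30740721, -0.17377109]), 'moment': array([-0.02883172, -0.00313002, -0.0221704 ]), 'opening': 0.006649817000167351}
(np.float64(320.3541469802275), np.float64(259.9821707263075)) (np.float64(62.40472853565015), np.float64(399.0449570760244)) (np.float64(320.92571716127196), np.float64(289.8231476205653))
```

View pics/w1.png

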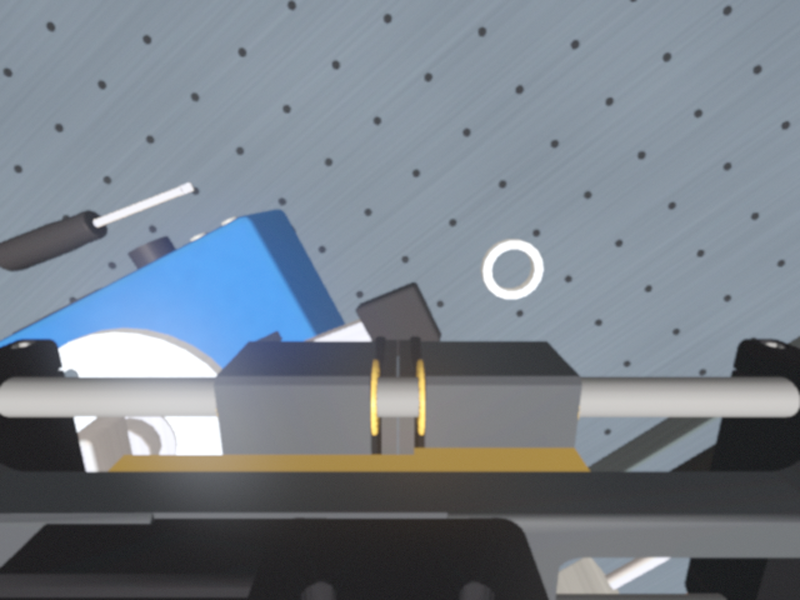

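The pad appears at (400,318) in the enlarged view, where the projection predicts (400,325), so the tips are over it. Pressing now.

Call:
{"name": "jog_arm", "arguments": {
  "motion": [0,10,0,0,0,0,0,25,0,0,0,0,0,38,0,0,0,0,0,45,0,0,0,0,0,50,0,0,0,0,0,55,0,0,0,0,0,60,0,0,0,0,0,65,0,0,0,0,0,70,0,0,0,0,0,75,0,0,0,0,0,80,0,0,0,0,0,84,0,0,0,0,0,88,0,0,0,0,0,88,0,0,0,0]
}}

```text
time_s: 4.4
position: [0.6038, -0.0107, 0.1263]
tcp_rot: [[0.788, -0.0, 0.616], [-0.616, -0.0, 0.788], [-0.0, -1.0, -0.0]]
force: [-1.3, -0.7, 0.4]
opening: 0.006
```

Run:
```python
from h import *
p,d=bot.capture("scene");crop(p,190,350,150,270,5,"pics/s2.png")
```

```text
(no output)
```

View pics/s2.png

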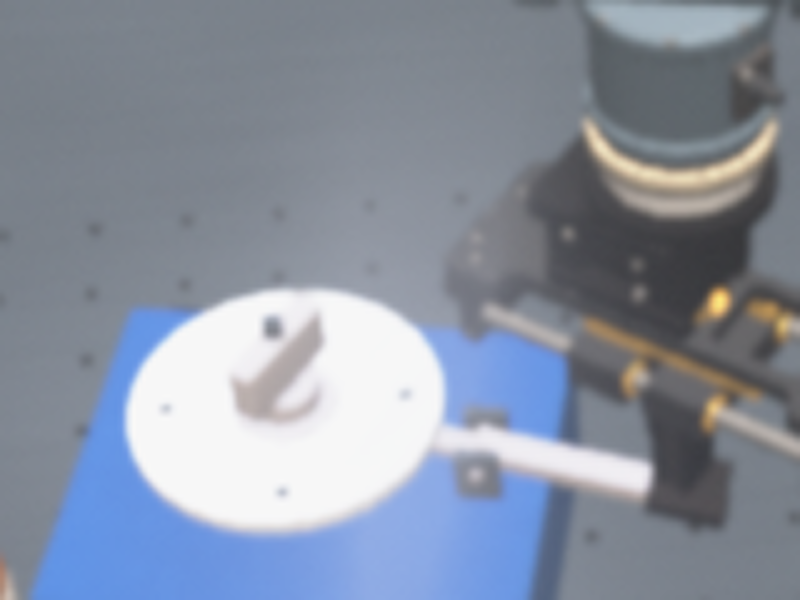

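The lever slopes down at (570,460) and the tip force is about zero, so it has latched. I'll lift off and go above the nut with the jaws open.

Call:
{"name": "jog_arm", "arguments": {
  "motion": [0,-10,0,0,0,0,0,-35,0,0,0,0,0,-70,0,0,0,0,0,-105,0,0,0,0,0,-125,0,0,0,0,0,-130,0,0,0,0]
}}

```text
time_s: 5.2
position: [0.6048, -0.0107, 0.2591]
tcp_rot: [[0.788, 0.004, 0.616], [-0.616, -0.001, 0.788], [0.004, -1.0, 0.002]]
force: [0.1, 0.2, -0.8]
opening: 0.003
```

Call:
{"name": "jog_arm", "arguments": {
  "motion": [3,0,-7,0,0,0,10,0,-20,0,0,0,20,0,-42,0,0,0,32,0,-66,0,0,0,44,0,-92,0,0,0,56,0,-116,0,0,0,66,0,-137,0,0,0,72,0,-150,0,0,0,75,0,-156,0,0,0,75,0,-156,0,0,0,75,0,-156,0,0,0],
  "gripper": 1
}}

```text
time_s: 6.58
position: [0.5669, -0.179, 0.2565]
tcp_rot: [[0.788, -0.0, 0.616], [-0.616, 0.0, 0.788], [-0.0, -1.0, 0.0]]
force: [0.5, -0.5, -0.1]
opening: 0.991
```

Run:
```python
from h import *
s=bot.read_state();print(s["position"],s["tcp_rot"],s["joint_positions"],s["opening"])
p,d=bot.capture("wrist");T=wristT(s);np.savez("pics/w3.npz",p=p,d=d,T=T);crop(p,0,640,0,480,1.25,"pics/w3.png")
p2,d2=bot.capture("scene");crop(p2,190,350,150,270,5,"pics/s3.png")
print(proj("wrist",(.567,-.18,.184),T))
```

```text
[ 0.56687223 -0.17898176  0.25648757] [[ 7.88022415e-01 -1.57450235e-04  6.15646530e-01]
 [-6.15646425e-01  4.34631744e-04  7.88022392e-01]
 [-3.91653836e-04 -9.99999893e-01  2.45565882e-04]] [-2.82930614e+01  2.70945895e+01  8.58405058e+01  1.91640829e-02
  6.70846526e+01 -8.03016145e+01] 0.9911272254269814
(np.float64(319.2153150715441), np.float64(259.86628465815414))
```

View pics/w3.png

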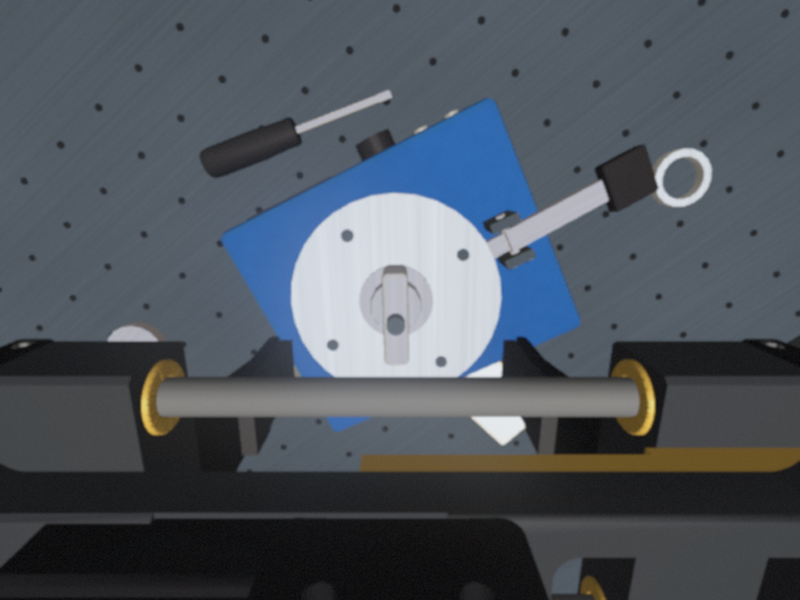

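View pics/s3.png

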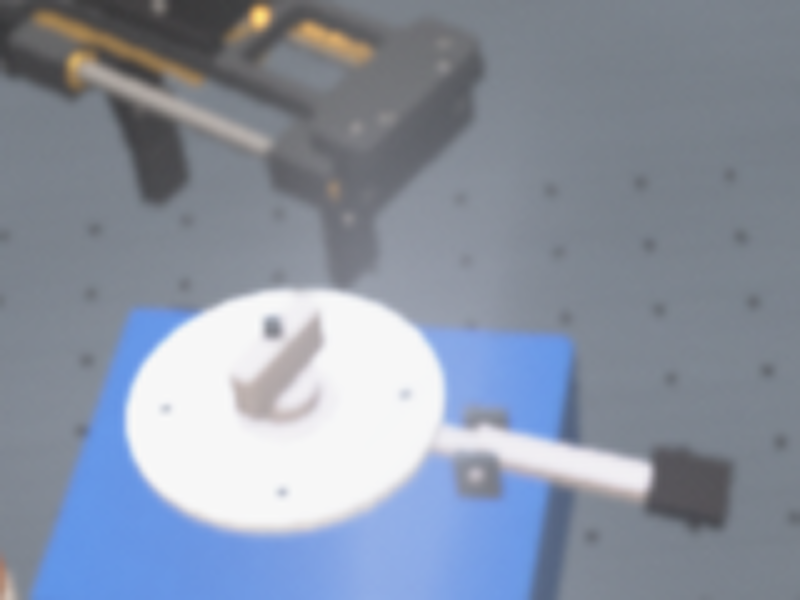

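The lever is clearly latched, with the pad at (690,488). In the wrist view the bar is vertical within about 1°, running (396,268)-(397,362). The stud is at (395,324), about 1 mm left of centre. I'll descend and grip.

Call:
{"name": "jog_arm", "arguments": {
  "motion": [0,10,-1,0,0,0,0,25,-1,0,0,0,0,45,-1,0,0,0,0,62,-1,0,0,0,0,75,-1,0,0,0,0,83,-1,0,0,0,0,87,-1,0,0,0,0,87,-1,0,0,0,0,87,-1,0,0,0]
}}

```text
time_s: 7.8
position: [0.5666, -0.1807, 0.1701]
tcp_rot: [[0.788, 0.001, 0.616], [-0.616, -0.001, 0.788], [0.001, -1.0, 0.0]]
force: [-0.2, -0.2, -0.0]
opening: 1.002
```

Call:
{"name": "jog_arm", "arguments": {
  "motion": [0,0,0,0,0,0,0,0,0,0,0,0,0,0,0,0,0,0,0,0,0,0,0,0,0,0,0,0,0,0,0,0,0,0,0,0,0,0,0,0,0,0,0,0,0,0,0,0],
  "gripper": 0
}}

```text
time_s: 8.8
position: [0.5662, -0.1805, 0.1695]
tcp_rot: [[0.788, -0.0, 0.616], [-0.616, 0.0, 0.788], [-0.0, -1.0, 0.0]]
force: [-0.3, 0.3, -0.1]
opening: 0.175
```

Run:
```python
from h import *
s=bot.read_state();print(s["time_s"],s["position"],s["force"],s["moment"],s["joint_positions"],s["opening"],s["opening"]*87)
p2,d2=bot.capture("scene");crop(p2,190,350,150,270,5,"pics/s4.png")
```

```text
8.8 [ 0.56621026 -0.18048575  0.16953968] [-0.28566794  0.27437874 -0.14945783] [ 0.09582183 -0.08907069  0.01584012] [-2.84457590e+01  3.32282375e+01  9.06463155e+01  1.35649187e-03
  5.61264196e+01 -8.04040008e+01] 0.17539021297558374 15.258948528875786
```

View pics/s4.png

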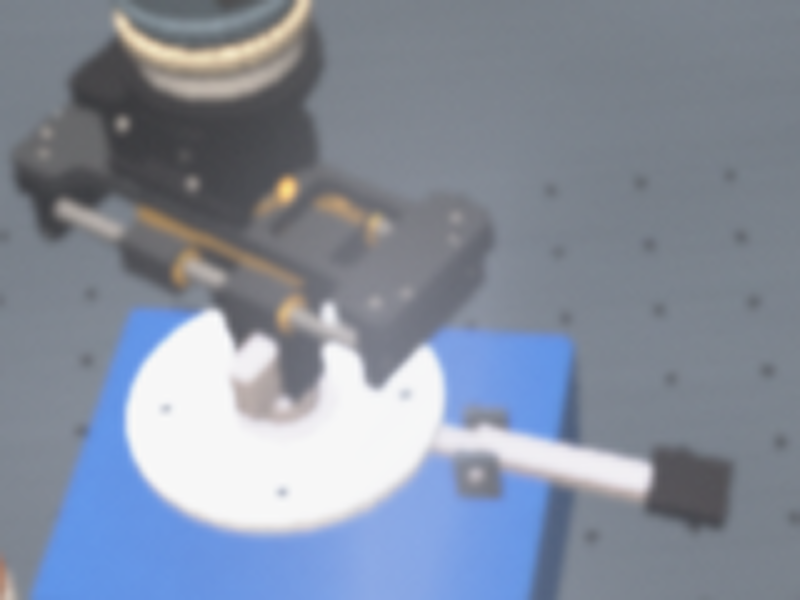

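The jaws hold at 15 mm on a nominal 14 mm bar, with almost no side force. Turning clockwise now, which is positive about the tool's downward y.

Call:
{"name": "jog_arm", "arguments": {
  "motion": [0,0,0,0,2,0,0,0,0,0,6,0,0,0,0,0,11,0,0,0,0,0,16,0,0,0,0,0,21,0,0,0,0,0,26,0,0,0,0,0,30,0]
}}

```text
time_s: 9.72
position: [0.567, -0.1798, 0.1696]
tcp_rot: [[0.371, 0.002, 0.929], [-0.929, 0.001, 0.371], [-0.0, -1.0, 0.002]]
force: [3.0, 2.4, -1.0]
opening: 0.159
```

Run:
```python
from h import *
s=bot.read_state();print(s["time_s"],s["position"],s["force"],s["moment"],s["joint_positions"],s["opening"])
p2,d2=bot.capture("scene");crop(p2,190,350,150,270,5,"pics/s5.png")
```

```text
9.725 [ 0.56698976 -0.17976427  0.16955782] [ 2.96066542  2.43003473 -1.03895606] [ 0.38975543 -0.33787994  0.11465904] [-28.39337657  33.23739336  90.62202907   0.11621453  56.08447511
 -50.21552469] 0.15865297030054282
```

View pics/s5.png

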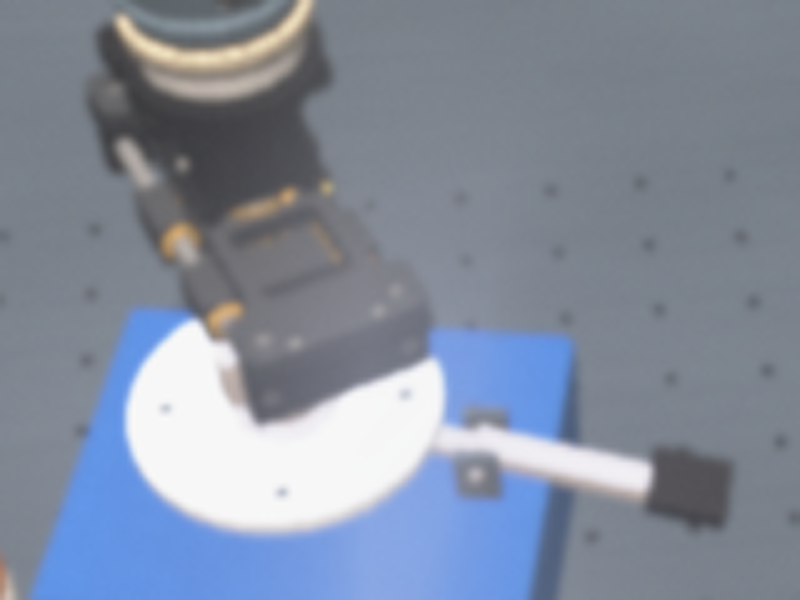

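The plate holes haven't moved, the lever is still down, and the moment is about 0.11 N m. I'll continue for another 100°.

Call:
{"name": "jog_arm", "arguments": {
  "motion": [0,0,0,0,3,0,0,0,0,0,8,0,0,0,0,0,13,0,0,0,0,0,18,0,0,0,0,0,23,0,0,0,0,0,28,0,0,0,0,0,33,0,0,0,0,0,38,0,0,0,0,0,43,0,0,0,0,0,48,0]
}}

```text
time_s: 11.02
position: [0.5681, -0.1799, 0.1696]
tcp_rot: [[-0.442, 0.004, 0.897], [-0.897, 0.001, -0.442], [-0.003, -1.0, 0.003]]
force: [4.9, 2.4, -2.7]
opening: 0.158
```

Call:
{"name": "jog_arm", "arguments": {
  "motion": [0,0,0,0,5,0,0,0,0,0,10,0,0,0,0,0,15,0,0,0,0,0,20,0,0,0,0,0,25,0,0,0,0,0,30,0,0,0,0,0,35,0,0,0,0,0,40,0,0,0,0,0,45,0,0,0,0,0,50,0,0,0,0,0,52,0,0,0,0,0,52,0,0,0,0,0,52,0]
}}

```text
time_s: 12.65
position: [0.5689, -0.1808, 0.1696]
tcp_rot: [[-0.978, 0.006, 0.207], [-0.207, -0.001, -0.978], [-0.006, -1.0, 0.002]]
force: [6.4, 1.1, -5.4]
opening: 0.16
```

Run:
```python
from h import *
s=bot.read_state();print(s["time_s"],s["position"],s["force"],s["moment"],s["joint_positions"],s["opening"])
p2,d2=bot.capture("scene");crop(p2,190,350,150,270,5,"pics/s6.png")
```

```text
12.65 [ 0.56885277 -0.18077258  0.16958296] [ 6.43736695  1.10122739 -5.38652169] [ 0.31787068 -0.85941361  0.08199905] [-28.40499532  33.28622524  90.50856978   0.14525417  55.88154461
  49.59616609] 0.1604493618092117
```

View pics/s6.png

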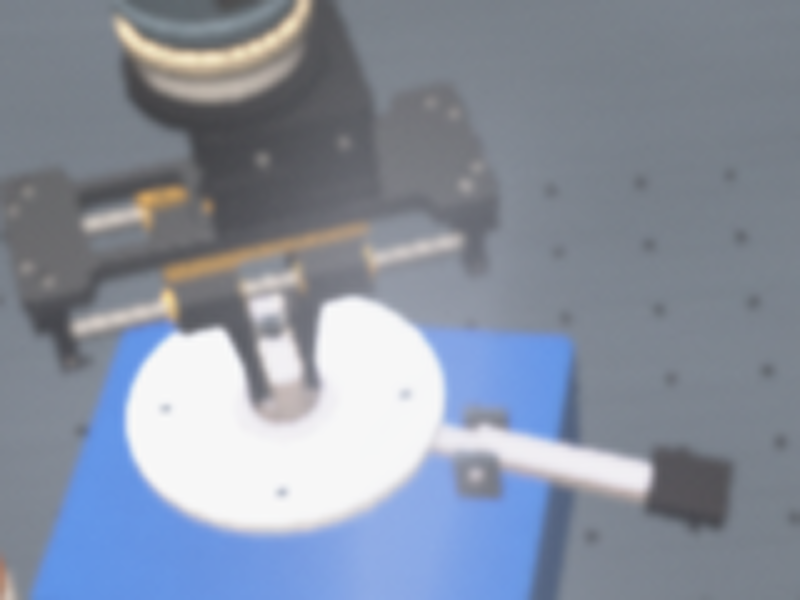

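The bar now lies along the jaws and the stud is at (272,322). The plate and lever haven't moved. I'll release and lift straight up.

Call:
{"name": "jog_arm", "arguments": {
  "motion": [0,0,0,0,0,0,0,0,0,0,0,0,0,0,0,0,0,0,0,0,0,0,0,0,0,0,0,0,0,0,0,0,0,0,0,0,0,0,0,0,0,0,0,0,0,0,0,0],
  "gripper": 1
}}

```text
time_s: 13.7
position: [0.5662, -0.1805, 0.1695]
tcp_rot: [[-0.978, -0.0, 0.207], [-0.207, 0.0, -0.978], [0.0, -1.0, -0.0]]
force: [0.3, -0.2, 1.0]
opening: 0.955
```

Call:
{"name": "jog_arm", "arguments": {
  "motion": [0,-6,0,0,0,0,0,-20,0,0,0,0,0,-40,0,0,0,0,0,-60,0,0,0,0,0,-80,0,0,0,0,0,-95,0,0,0,0,0,-100,0,0,0,0,0,-100,0,0,0,0]
}}

```text
time_s: 14.7
position: [0.5662, -0.1804, 0.2698]
tcp_rot: [[-0.978, 0.0, 0.207], [-0.207, -0.0, -0.978], [-0.0, -1.0, 0.0]]
force: [0.4, 0.4, -0.1]
opening: 1.004
```

Run:
```python
from h import *
s=bot.read_state();print(s["time_s"],s["position"],s["tcp_rot"],s["force"],s["opening"])
T=wristT(s)
p,d=bot.capture("wrist");crop(p,0,640,0,480,1.25,"pics/w7.png")
p2,d2=bot.capture("scene");crop(p2,190,350,150,270,5,"pics/s7.png");np.savez("pics/w7.npz",T=T,p=p)
```

```text
14.7 [ 0.56616481 -0.1804225   0.26976193] [[-9.78283855e-01  2.26246750e-04  2.07269503e-01]
 [-2.07269533e-01 -1.19183115e-04 -9.78283868e-01]
 [-1.96630521e-04 -9.99999967e-01  1.63488976e-04]] [ 0.4055503   0.38565795 -0.14680228] 1.0038360774063206
```

View pics/w7.png

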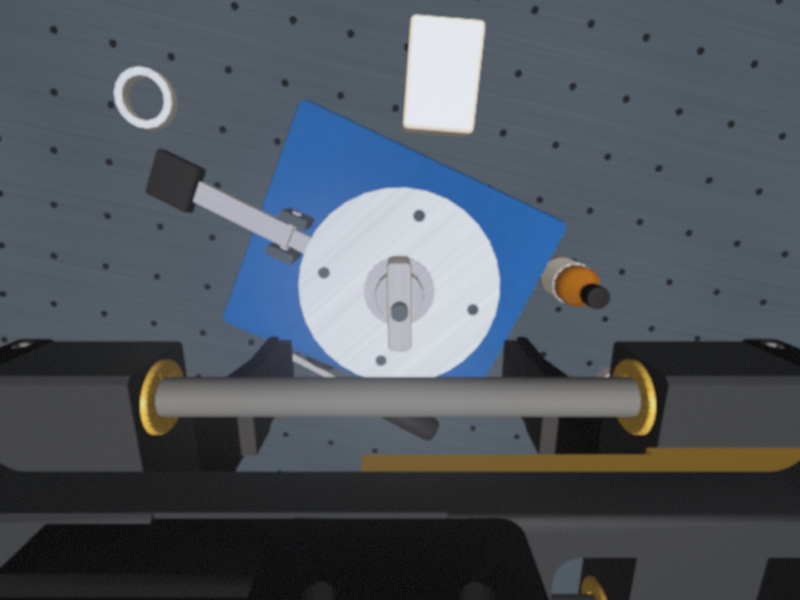

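View pics/s7.png

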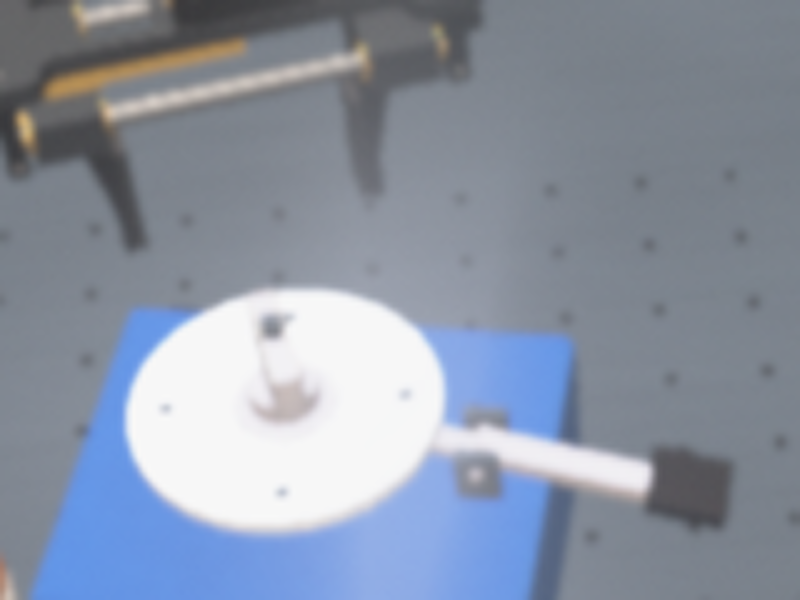

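In the wrist view the bar is still in line with the tool, running (399,262)-(400,348), so it turned the full 130° or so (2.27 rad). The plate holes are in the same pixels as before, the lever is latched and the gripper is clear. Handing in.

Run:
```python
from h import *
print(bot.hand_in()); s=bot.read_state(); print(s["time_s"],s["force"])
p,d=bot.capture("top"); cv2.imwrite("pics/top9.png",p[:,:,::-1])
```

```text
the job is handed in; nothing more can be done
None
the job is handed in; nothing more can be done
```

I pressed the brake lever down until it latched. I then gripped the wing nut across its bar, turned it 130° (about 2.27 rad) clockwise, let go and lifted clear. The job was handed in at about 15 s, and no verdict was reported.

My last checks, all made before handing in:
- **Lever:** the scene and wrist pictures show it still down by itself.
- **Nut:** after release the bar still lines up with the turned tool to within about 1°, so it followed the full turn.
- **Plate:** its holes are in the same pixels as before, so the brake held.
- **Gripper:** it is open about 80 mm above the nut, with almost no force on it.
- **Bystanders:** the arm touched none of them. The slide box, lens ring, dropper and driver look undisturbed in the last wrist picture. The post, dish and mirror mount were not rechecked.

The overall top picture I tried to take after handing in was refused, so there is no final picture of the whole bench.

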